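# Pack the planing kit into its fitted tray

### The arm

A 6-joint arm with a two-finger parallel gripper is mounted at the origin on a cart in front of the work surface, level with it; the furniture and walls round the work are solid. World frame = base frame: x ahead of the robot, y to its left, z up, the work surface at z = 0. Lengths are in m, angles in rad, forces in N, time in s.
With the tool pointing down it reaches from about 0.3 to 0.875 m from the base axis. Payload 6.4 kg.
Tool frame: the origin (TCP) lies on the centre line of the jaws, within the pads' length; the fingertips stand 11 mm ahead of it and the grasp point (between the pads) lies 8 mm behind it (env.finger_overhang is the distance from the TCP to the fingertips, in m); z points along the fingers, y is the line along which they close (so a half turn about z gives the same grasp; the last joint's range is limited). The gripper opens to 88 mm and grips with 3 to 60 N. Pads are 18 mm wide; open, the fingers measure 123 mm over their backs; the gripper's body (75 mm by 187 mm) begins 45 mm behind the grasp point.
Start: joints at [-1.539, 0.181, 1.607, -0, 1.354, -0.206], TCP at [0.135, -0.559, 0.219] pointing down, gripper open.
Joint ranges: [-2.99, 2.99], [-0.89, 2.07], [0.3, 2.58], [-1.14, 4.28], [0, 2.63], [-3.12, 3.12]. Speed limits (rad/s): [2.57, 2.57, 3.01, 3.14, 3.14, 3.14].

### API

Orientations are given as [roll, pitch, yaw] about the fixed x, y, z axes, in that order (R = Rz(yaw) Ry(pitch) Rx(roll)).
In Python, from station import observe, imaging, hand_in, env gives the robot as it stands.
- The arm moves only by the tool play_rows, never from a script. Its arguments are lists of equal length, an entry for each row: "claw": the finger opening in cm, from 0 to 8.81; "delta_pos": the shift along the tool's x, y, z in cm, a list of three; "rot": the turn, a rotation vector about the tool's x, y, z in degrees, a list of three. In form: {"claw": [claw, ...], "delta_pos": [[dx, dy, dz], ...], "rot": [[wx, wy, wz], ...]}. A call has 1 to 20 rows; each row is the pose to reach, as a shift and turn from the pose commanded when the call began, along the tool's axes at that moment; what a row does not reach only later rows make up. A row lasts 1/8 s, in which the tool goes at most 62.5 mm and 10.7 degrees, less where a joint would pass 70% of its speed; a pose out of reach is approached as far as the arm can. A call with a gripper value outside its range is refused whole. The fingers move at their own pace and stop on an object; the grip force is fixed at half the most. Time passes only in rows, so rows that repeat a pose let the fingers close. It gives the time, the measured TCP pose, the force, the opening and the grip force at its end, in the units of the state.
- observe(): the state, without advancing time (a new reading comes with each control period).
- imaging.grab_frame(name): name is "scene" or "top" or "wrist"; returns (picture, depth): 400x640x3 uint8, blue, green, red; 400x640 float32, m along the optical axis (not along the pixel's ray), 0 where there is no reading.
- imaging.calibration(name): a dict with "fx", "fy", "cx", "cy" (pixels), "world_to_cam" (4x4, takes a point from world to camera coordinates); the wrist camera has in their place "tool_from_camera" (4x4, takes a point from camera to tool coordinates, whose origin is the TCP and whose axes are the flange's). Camera axes: x right, y down, z forward; pixel columns grow to the right and rows downward; lengths in m; the calibration is good to about 2 mm. A picture is of the moment at which its call begins: read the wrist's pose just before it. calibration takes no time and is no camera call.
- hand_in(): hands the job in; it is judged then, once.
The state is a dict: "clock": time; "joints": joint angles; "joint_velocities": joint speeds; "tau": joint torques, N m; "eef_pos": TCP position; "tcp_rot": TCP orientation; "ft_force": force on the tool from outside, world axes, zero at the start; "ft_torque": the same for the moment, N m; "finger_gap": finger opening in m; "grip_force": force on a finger pad.
Only numpy, scipy, OpenCV 4.12 (cv2) and the standard library are available. Lean on these libraries where they do the work, as an engineer would, in place of code of your own. Each camera call takes 0.05 s, during which the arm holds its last target. There are 200 camera calls.

### The job

Pack the planing kit into the tray: set the smoothing plane, the cork sanding block, the red-brown hardwood tapping block and the screw bench stop (the bolt on a round foot) each upright and flat on the floor of the recess cut to its outline. The brown burl block and the pale offcut are not part of the kit: leave them where they lie.

Things in the scene. Friction and masses are not known exactly. Their poses are not given: they have to be found in the camera images.
- plane: Small wooden smoothing plane, honey-coloured, 165 x 52 mm, body 48 mm high, with the iron and wedge standing up to 75 mm in the middle (from 19 mm on the -y side of the origin to 43 mm on the +y side, at most 34 mm wide). Grip it across the 52 mm width. Loose, about 0.5 kg. Origin: centre of the underside; y along its length, z up.
- cork: Cork sanding block, plain brown with rounded edges, 62 x 106 mm, 34 mm high. Grip it across the 62 mm width. Loose. Origin: centre of the underside; y along its length, z up.
- tap_block: Tapping block: a short square-section piece of red-brown hardwood, 34 x 75 mm, 34 mm high. Loose. Origin: centre of the underside; y along its length, z up.
- bench_stop: Screw bench stop: a dark round iron foot, 47 mm across, with a bright threaded bolt standing upright in its middle, 60 mm high over all. Grip it by the bare bolt, which is 10 mm thick from 17 mm to 58 mm above the underside (a 21 mm nut sits below that, the foot is 10 mm high). Loose. Origin: centre of the underside; z up along the bolt.
- burl: Look-alike that stays on the bench: a block of brown striped burl wood with sharp edges, 66 x 98 mm, 40 mm high, much like the cork block. Loose. Origin: centre of the underside; y along its length.
- pale_offcut: Look-alike that stays on the bench: an offcut of pale, nearly white wood, 30 x 92 mm, 20 mm high. Loose. Origin: centre of the underside; y along its length.
- plane_bay (a point): Centre of the floor of the long bay of the kit tray. The tray is a low wooden tray, 240 x 314 mm, fixed to the bench; its rim is 20 mm high; along its far side runs a light wood panel (top 18 mm above the bench) with this one rectangular recess, 181 mm long and 68 mm wide, dark floor, 10 mm deep (floor 8 mm above the bench). y runs along the recess, x away from the robot across it.
- cork_bay_floor (a point): Centre of the floor of the recess for the cork block. One of three equal light wood inserts (133 x 97 mm, top 18 mm above the bench) that stand side by side in the tray along its near side, in any order, 98 mm from centre to centre; this one has the larger rectangular recess, 122 mm along x and 78 mm along y, dark floor, 10 mm deep (floor 8 mm above the bench).
- block_bay_floor (a point): Centre of the floor of the recess for the tapping block. One of three equal light wood inserts (133 x 97 mm, top 18 mm above the bench) that stand side by side in the tray along its near side, in any order, 98 mm from centre to centre; this one has the smaller rectangular recess, 91 mm along x and 50 mm along y, dark floor, 10 mm deep (floor 8 mm above the bench).
- stop_bay_floor (a point): Centre of the floor of the recess for the bench stop. One of three equal light wood inserts (133 x 97 mm, top 18 mm above the bench) that stand side by side in the tray along its near side, in any order, 98 mm from centre to centre; this one has the round recess, 63 mm across, dark floor, 10 mm deep (floor 8 mm above the bench).
Things that resemble listed ones, but are neither listed nor needed, are in the scene too. What is shaped like the plane but yellow is not meant.

How it is judged:
At the end, for the whole second after the job is handed in: Each of the four tools stands upright (within 0.1 rad) on the floor of its own recess (height within 4 mm, centre within 15 mm of the recess centre, length along the recess within 0.3 rad), at rest; the burl block and the pale offcut have moved less than 30 mm (horizontal distance between plane and plane_bay below 0.015 m and z of plane in the frame of plane_bay between -0.004 and 0.004 m and angle between each of plane, cork, tap_block, bench_stop's own z axis and vertical below 0.1 rad and linear speed of each of plane, cork, tap_block, bench_stop below 0.02 m/s and angle between the y axis of plane and the y axis of plane_bay, either way round below 0.3 rad and horizontal distance between cork and cork_bay_floor below 0.015 m and z of cork in the frame of cork_bay_floor between -0.004 and 0.004 m and angle between the y axis of cork and the x axis of cork_bay_floor, either way round below 0.3 rad and horizontal distance between tap_block and block_bay_floor below 0.015 m and z of tap_block in the frame of block_bay_floor between -0.004 and 0.004 m and angle between the y axis of tap_block and the x axis of block_bay_floor, either way round below 0.3 rad and horizontal distance between bench_stop and stop_bay_floor below 0.015 m and z of bench_stop in the frame of stop_bay_floor between -0.004 and 0.004 m and distance of each of burl, pale_offcut from where it was at the start of the episode below 0.03 m); the robot touches nothing.
It fails at once if the burl block is lifted or pushed 40 mm away (distance of burl from where it was at the start of the episode above 0.04 m).
It fails at once if the pale offcut is lifted or pushed 40 mm away (distance of pale_offcut from where it was at the start of the episode above 0.04 m).
It also fails if it takes over 128 s, if anything falls off the work surface, if the arm or the gripper's body presses on something with over 40 N, if the wrist force passes 120 N, or if a joint passes its speed limit or range.

## Working session

There is one attempt and no reset: what is moved stays moved. The work goes in short steps, Python scripts to look and compute and a tool call to move; the robot and the scene stay as the last step left them, time stands still between calls to the robot, and variables do not carry over. Pictures are saved under pics/ and viewed, at most 14 in all, crops included, and the job is handed in when it is done.

Besides the shell and the picture viewer there is one more tool, called after "Call:" by a JSON object that holds its "fn" and its "kwargs". play_rows: Moves the arm, as the interface text tells. Its arguments: {"type":"object","properties":{"claw":{"type":"array"},"delta_pos":{"type":"array"},"rot":{"type":"array"}},"required":["claw","delta_pos","rot"]}

```bash
mkdir -p pics
cat > h.py <<'E'
import numpy as np, cv2
from station import observe, imaging, env
from scipy.spatial.transform import Rotation as R
def grab(n):
    s=observe(); p,d=imaging.grab_frame(n); c=imaging.calibration(n)
    if n=="wrist":
        T=np.eye(4); T[:3,:3]=R.from_euler('xyz',s['tcp_rot']).as_matrix(); T[:3,3]=s['eef_pos']
        W=T@np.array(c['tool_from_camera'])
    else: W=np.linalg.inv(np.array(c['world_to_cam']))
    np.savez(f'{n}.npz',p=p,d=d,W=W,k=[c['fx'],c['fy'],c['cx'],c['cy']])
    return p,d
def cloud(n):
    z=np.load(f'{n}.npz'); fx,fy,cx,cy=z['k']; d=z['d']; v,u=np.mgrid[:400,:640]
    P=np.stack([(u-cx)/fx*d,(v-cy)/fy*d,d],-1)@z['W'][:3,:3].T+z['W'][:3,3]
    P[d==0]=np.nan; return z['p'],P
E
python3 - <<'E'
from h import *
print(observe())
for n in ("top","scene"):
    p,d=grab(n); cv2.imwrite(f'pics/{n}0.png',cv2.resize(p,(800,500)))
    z=np.load(n+'.npz'); print(n,z['W'].round(3),z['k'])
E
```

```text
{'clock': 0.0, 'joints': array([-1.53930085e+00,  1.81527626e-01,  1.60795519e+00, -4.07813750e-06,
        1.35378841e+00, -2.06297898e-01]), 'joint_velocities': array([ 2.17610875e-05,  8.19041566e-04,  3.42856126e-05,  1.70744250e-03,
       -7.32114040e-04,  6.38535533e-04]), 'tau': array([-9.22664076e-04, -4.33867371e+01, -3.41849470e+01,  7.02312682e-02,
        3.86892725e-02, -1.47323231e-04]), 'eef_pos': array([ 0.13544568, -0.5582621 ,  0.21804323]), 'tcp_rot': array([-3.13994885e+00, -3.39939025e-04,  2.37793973e-01]), 'ft_force': array([ 1.16061793, -0.13916161, -0.82164454]), 'ft_torque': array([-0.08854638, -0.00444676, -0.00118322]), 'grip_force': 0.0, 'finger_gap': 0.08808223190127078}
top [[-0.027 -0.998  0.051  0.446]
 [-1.     0.028  0.006  0.109]
 [-0.008 -0.05  -0.999  1.575]
 [ 0.     0.     0.     1.   ]] [502.94544127 502.94544127 326.07952732 191.14187605]
scene [[-0.706 -0.497  0.505 -0.063]
 [-0.708  0.482 -0.516  0.727]
 [ 0.014 -0.722 -0.692  0.883]
 [ 0.     0.     0.     1.   ]] [393.78410207 393.78410207 322.07953667 196.57021382]
```

View pics/top0.png

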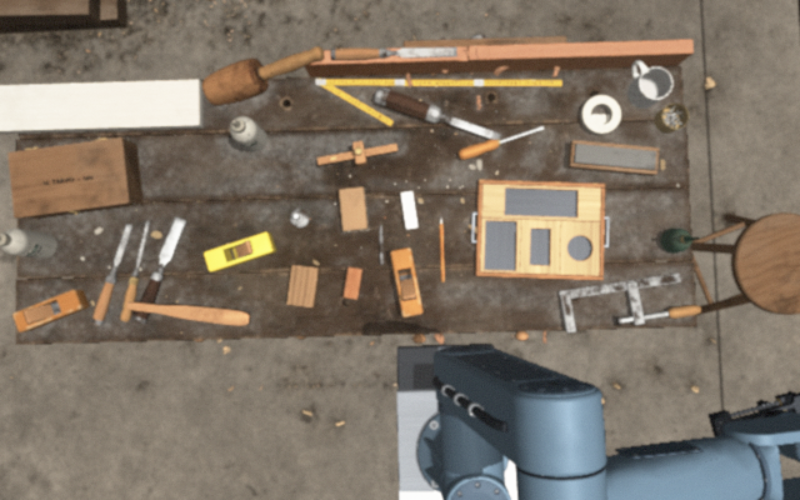

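View pics/scene0.png

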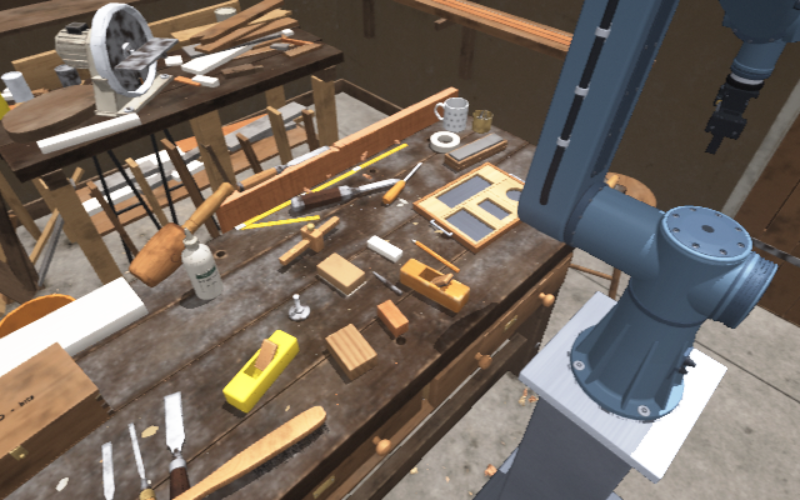

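Run:
```python
from h import *
p,P=cloud("top")
cv2.imwrite('pics/top_crop.png',cv2.resize(p[140:275,150:500],(800,309),interpolation=cv2.INTER_CUBIC))
s=0.8
# boxes in 800-view pixels, min height
for n,(a,b,c,e),h in [("burl",(280,258,326,312),.025),("cork",(333,180,374,236),.02),("tap",(338,260,368,304),.02),("plane",(380,240,432,325),.03),("stop",(286,204,314,230),.005),("pale",(396,186,422,234),.01),("plane2",(8,285,92,335),.03),("tray",(470,176,612,282),.012)]:
    Q=P[int(b*s):int(e*s),int(a*s):int(c*s)].reshape(-1,3); Q=Q[np.nan_to_num(Q[:,2],nan=-1)>h]
    if len(Q)<4: print(n,len(Q)); continue
    r=cv2.minAreaRect((Q[:,:2]*1000).astype(np.float32))
    print(n,len(Q),np.round(r[0]),np.round(r[1]),round(r[2],1),'z',np.percentile(Q[:,2],[5,50,98]).round(3))
# dark recesses
Z=P[int(176*s):int(282*s),int(470*s):int(612*s)];q=p[int(176*s):int(282*s),int(470*s):int(612*s)].astype(int)
m=((q[...,2]-q[...,0]<25)&(Z[...,2]<.03)).astype(np.uint8)
k,l,st,c=cv2.connectedComponentsWithStats(m)
for i in range(1,k):
    if st[i,4]>150:
        Q=Z[l==i];Q=Q[~np.isnan(Q[:,0])];r=cv2.minAreaRect((Q[:,:2]*1000).astype(np.float32));print('bay',st[i],np.round(r[0]),np.round(r[1]),round(r[2],1),np.median(Q[:,2]).round(3))
```

```text
burl 707 [416. 379.] [67. 98.] 82.0 z [0.034 0.04  0.046]
cork 686 [602. 251.] [106.  63.] 3.5 z [0.027 0.034 0.041]
tap 279 [420. 256.] [34. 75.] 79.4 z [0.029 0.034 0.041]
plane 829 [418. 124.] [165.  52.] 9.3 z [0.04  0.048 0.073]
stop 173 [591. 391.] [63. 60.] 87.9 z [0.006 0.01  0.061]
pale 286 [597. 112.] [92. 32.] 6.6 z [0.014 0.02  0.028]
plane2 910 [ 372. 1002.] [ 53. 171.] 19.9 z [0.036 0.047 0.072]
tray 5203 [ 539. -211.] [340. 240.] 86.4 z [0.013 0.019 0.026]
bay [ 78   0  35   5 155] [ 668. -341.] [105.  14.] 88.3 0.001
bay [  28   11   58   22 1150] [ 608. -215.] [176.  66.] 86.4 0.009
bay [108  13   5  54 217] [ 549. -382.] [ 20. 166.] 87.2 0.002
bay [  0  28   6  43 158] [528. -45.] [ 17. 132.] 87.9 0.002
bay [ 12  37  25  39 898] [ 504. -110.] [ 75. 119.] 86.0 0.008
bay [ 48  43  16  29 402] [ 497. -209.] [46. 88.] 85.8 0.009
bay [ 78  49  19  19 281] [ 491. -308.] [58. 57.] 51.0 0.009
```

View pics/top_crop.png

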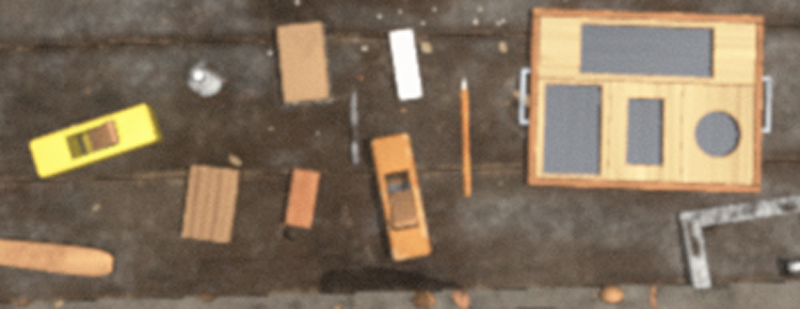

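Candidates in the 800-px top view:
- **Plane:** the honey one at (406,282) measures 165x52x48 mm and is in reach. The yellow one at (238,250) is excluded, and the honey one at (50,310) is 1.07 m away, out of reach.
- **Cork:** plain, at (353,208), 106x63x34. The striped burl at (303,285) is 98x67x40.
- **Tap block:** (353,283).
- **Stop:** (299,217).
- **Bays, by y:** cork -0.110, block -0.209, stop -0.308, and the tray is turned by -3.7°.

The crop confirms all of these.

```bash
cat >> h.py <<'E'
def go(*tg):
    "targets x,y,z (m), yaw deg -> delta_pos cm, rot deg from the present pose, tool down"
    s=observe(); A=R.from_euler('xyz',s['tcp_rot']).as_matrix(); print('at',s['clock'],np.round(s['eef_pos'],4),np.round(np.degrees(s['tcp_rot']),2))
    for t in tg:
        B=(R.from_euler('z',t[3],degrees=True)*R.from_euler('x',np.pi)).as_matrix()
        print(t,np.round(A.T@(np.array(t[:3])-s['eef_pos'])*100,2),np.round(R.from_matrix(A.T@B).as_rotvec(degrees=True),1))
E
python3 - <<'E'
from h import *
go((.42,-.2,.22,9.3),(.418,.124,.2,9.3))
p,P=cloud("top"); Q=P[155:190,225:255].reshape(-1,3); Q=Q[Q[:,2]>.045]; print(len(Q),Q.mean(0),Q.min(0),Q.max(0))
E
```

```text
at 0.1 [ 0.1355 -0.5583  0.2181] [-1.7991e+02 -2.0000e-02  1.3630e+01]
(0.42, -0.2, 0.22, 9.3) [ 36.1  -28.12  -0.14] [-0.1 -0.   4.3]
(0.418, 0.124, 0.2, 9.3) [ 43.53 -59.65   1.91] [-0.1 -0.   4.3]
12 [0.58511069 0.38828202 0.05936174] [0.58206474 0.38325352 0.05306086] [0.58838468 0.39262428 0.06483298]
```

Call:
{"fn": "play_rows", "kwargs": {"claw": [8.8,8.8,8.8,8.8,8.8,8.8,8.8,8.8,8.8,8.8,8.8,8.8,8.8,8.8,8.8,8.8,7.5,7.5,7.5,7.5], "delta_pos": [[36,-28,0],[36,-28,0],[36,-28,0],[36,-28,0],[36,-28,0],[36,-28,0],[36,-28,0],[36,-28,0],[43.5,-59.7,1.9],[43.5,-59.7,1.9],[43.5,-59.7,1.9],[43.5,-59.7,1.9],[43.5,-59.7,1.9],[43.5,-59.7,1.9],[43.5,-59.7,1.9],[43.5,-59.7,1.9],[43.5,-59.7,1.9],[43.5,-59.7,1.9],[43.5,-59.7,1.9],[43.5,-59.7,1.9]], "rot": [[0,0,4.3],[0,0,4.3],[0,0,4.3],[0,0,4.3],[0,0,4.3],[0,0,4.3],[0,0,4.3],[0,0,4.3],[0,0,4.3],[0,0,4.3],[0,0,4.3],[0,0,4.3],[0,0,4.3],[0,0,4.3],[0,0,4.3],[0,0,4.3],[0,0,4.3],[0,0,4.3],[0,0,4.3],[0,0,4.3]]}}

```text
clock: 2.6
eef_pos: [0.4177, 0.1236, 0.2]
tcp_rot: [3.142, -0.0, 0.162]
ft_force: [1.2, -0.0, 0.1]
finger_gap: 0.0755
grip_force: 0.0
```

Run:
```python
from h import *
p,d=grab("wrist"); cv2.imwrite('pics/w1.png',p)
p,P=cloud("wrist"); m=(P[...,2]>.03)&(abs(P[...,0]-.418)<.12)&(abs(P[...,1]-.124)<.065)
Q=P[m]; print(len(Q))
if len(Q)>10: print(cv2.minAreaRect((Q[:,:2]*1000).astype(np.float32)),np.percentile(Q[:,2],[5,50,98]))
go((.418,.124,.029,9.3))
```

```text
69496
((421.263916015625, 131.58111572265625), (121.643798828125, 164.9600067138672), 71.94586181640625) [0.04735687 0.30073832 0.31817504]
at 2.65 [0.4176 0.1237 0.1999] [180.    -0.     9.31]
(0.418, 0.124, 0.029, 9.3) [ 0.04 -0.02 17.09] [ 0. -0.  0.]
```

View pics/w1.png

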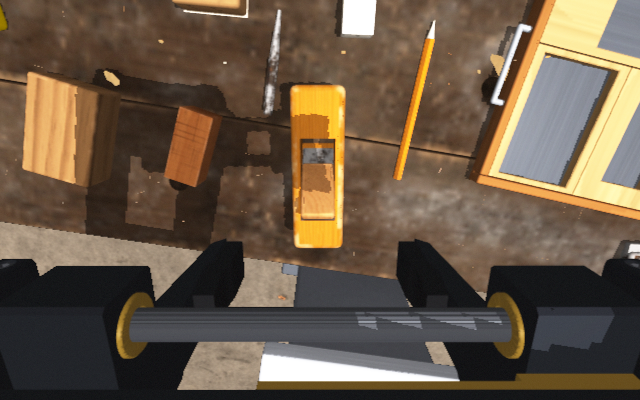

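The wrist view shows the honey plane at (318,165), aligned and midway between the jaws (x≈230 and 410). Next I check its pose numerically and descend.

```bash
cat >> h.py <<'E'
def box(n,x,y,zr,w=.1,wy=.06):
    p,P=cloud(n); m=(P[...,2]>zr[0])&(P[...,2]<zr[1])&(abs(P[...,0]-x)<w)&(abs(P[...,1]-y)<wy)
    k,l,st,_=cv2.connectedComponentsWithStats(m.astype(np.uint8)); i=1+st[1:,4].argmax(); Q=P[l==i]
    print(len(Q),cv2.minAreaRect((Q[:,:2]*1000).astype(np.float32)),np.percentile(Q[:,2],[5,50,98]).round(3))
E
python3 - <<'E'
from h import *
box("wrist",.418,.124,(.03,.06)); box("wrist",.420,.256,(.025,.06));
E
```

```text
6831 ((420.36669921875, 128.85850524902344), (163.2637176513672, 52.054744720458984), 9.269376754760742) [0.04  0.047 0.057]
2689 ((421.13873291015625, 261.0255432128906), (34.41053009033203, 75.32177734375), 79.6925277709961) [0.031 0.034 0.035]
```

Call:
{"fn": "play_rows", "kwargs": {"claw": [7.5,7.5,7.5,7.5,7.5,7.5], "delta_pos": [[0,0,5],[0,0,10],[0,0,10],[0,0,10],[0,0,10],[0,0,10]], "rot": [[0,0,0],[0,0,0],[0,0,0],[0,0,0],[0,0,0],[0,0,0]]}}

```text
clock: 3.4
eef_pos: [0.4189, 0.1239, 0.1015]
tcp_rot: [3.141, -0.003, 0.163]
ft_force: [-0.2, -0.3, -0.4]
finger_gap: 0.0752
grip_force: 0.0
```

Call:
{"fn": "play_rows", "kwargs": {"claw": [7.5,7.5,7.5,7.5,7.5,0,0,0,0,0,0,0], "delta_pos": [[0.1,-0.25,4],[0.1,-0.25,7.2],[0.1,-0.25,7.2],[0.1,-0.25,7.2],[0.1,-0.25,7.2],[0.1,-0.25,7.2],[0.1,-0.25,7.2],[0.1,-0.25,7.2],[0.1,-0.25,7.2],[0.1,-0.25,7.2],[0.1,-0.25,7.2],[0.1,-0.25,7.2]], "rot": [[0,0,0],[0,0,0],[0,0,0],[0,0,0],[0,0,0],[0,0,0],[0,0,0],[0,0,0],[0,0,0],[0,0,0],[0,0,0],[0,0,0]]}}

```text
clock: 4.9
eef_pos: [0.4214, 0.1266, 0.0295]
tcp_rot: [3.141, -0.006, 0.163]
ft_force: [4.6, 0.1, 4.4]
finger_gap: 0.007
grip_force: 3.5
```

Run:
```python
from h import *
go((.419,.127,.15,9.3),(.5,-.1,.15,86.2),(.50,-.213,.15,86.2))
```

```text
at 4.9 [0.4214 0.1266 0.0295] [179.97  -0.36   9.31]
(0.419, 0.127, 0.15, 9.3) [ -0.15  -0.07 -12.05] [ 0.  -0.4  0. ]
(0.5, -0.1, 0.15, 86.2) [  4.17  23.64 -12.01] [  0.3  -0.3 -76.9]
(0.5, -0.213, 0.15, 86.2) [  2.34  34.8  -12.02] [  0.3  -0.3 -76.9]
```

Run:
```python
from h import *
s=observe();print(s['finger_gap'],s['grip_force'],s['ft_force'])
p,d=grab("wrist"); q,_=grab("scene")
cv2.imwrite('pics/w2.png',np.hstack([cv2.resize(p,(400,250)),cv2.resize(q[150:300,240:480],(400,250))]))
```

```text
0.006955643277457591 3.52780528832227 [4.63160703 0.14135736 4.38389183]
```

View pics/w2.png

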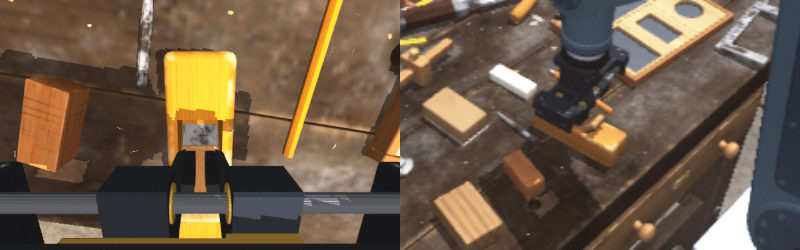

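Run:
```python
from h import *
box("wrist",.418,.124,(.03,.06)); z=np.load('wrist.npz')
W=np.linalg.inv(z['W']);fx,fy,cx,cy=z['k']
s=observe();A=R.from_euler('xyz',s['tcp_rot']).as_matrix()
for o in [(0,0,0),(0,0,.011),(0,.0035,.011),(0,0,-.05)]:
    c=W[:3,:3]@(A@np.array(o)+s['eef_pos'])+W[:3,3]; print(o,fx*c[0]/c[2]+cx,fy*c[1]/c[2]+cy,c[2])
p,P=cloud("wrist")
for v in (100,180,220,250,280,300,330): print(v,[ (u,*(P[v,u]*1000).round(0)) for u in (285,300,320,340,355)])
cv2.imwrite('pics/w3.png',cv2.resize(p[180:400,200:440],(720,600)))
```

```text
16935 ((450.7069091796875, 133.46878051757812), (102.27378845214844, 52.25402069091797), 9.327953338623047) [0.041 0.047 0.057]
(0, 0, 0) 323.2110623976288 240.83735531114883 0.18022467270311568
(0, 0, 0.011) 323.0342336427639 232.85440979068338 0.19074386379320288
(0, 0.0035, 0.011) 329.11019124063665 232.85479366157386 0.1907436118404743
(0, 0, -0.05) 324.3689314545514 293.109428415499 0.1324101677481739
100 [(285, np.float64(491.0), np.float64(155.0), np.float64(49.0)), (300, np.float64(492.0), np.float64(149.0), np.float64(49.0)), (320, np.float64(494.0), np.float64(140.0), np.float64(48.0)), (340, np.float64(495.0), np.float64(132.0), np.float64(48.0)), (355, np.float64(496.0), np.float64(126.0), np.float64(49.0))]
180 [(285, np.float64(456.0), np.float64(150.0), np.float64(47.0)), (300, np.float64(458.0), np.float64(144.0), np.float64(48.0)), (320, np.float64(459.0), np.float64(135.0), np.float64(47.0)), (340, np.float64(460.0), np.float64(125.0), np.float64(48.0)), (355, np.float64(462.0), np.float64(119.0), np.float64(47.0))]
220 [(285, np.float64(435.0), np.float64(148.0), n
[... 854 characters left out ...]
p.float64(433.0), np.float64(117.0), np.float64(86.0))]
300 [(285, np.float64(428.0), np.float64(141.0), np.float64(99.0)), (300, np.float64(426.0), np.float64(136.0), np.float64(93.0)), (320, np.float64(404.0), np.float64(125.0), np.float64(59.0)), (340, np.float64(428.0), np.float64(122.0), np.float64(93.0)), (355, np.float64(432.0), np.float64(118.0), np.float64(99.0))]
330 [(285, np.float64(442.0), np.float64(140.0), np.float64(131.0)), (300, np.float64(443.0), np.float64(137.0), np.float64(130.0)), (320, np.float64(444.0), np.float64(132.0), np.float64(131.0)), (340, np.float64(445.0), np.float64(128.0), np.float64(132.0)), (355, np.float64(445.0), np.float64(124.0), np.float64(130.0))]
```

View pics/w3.png

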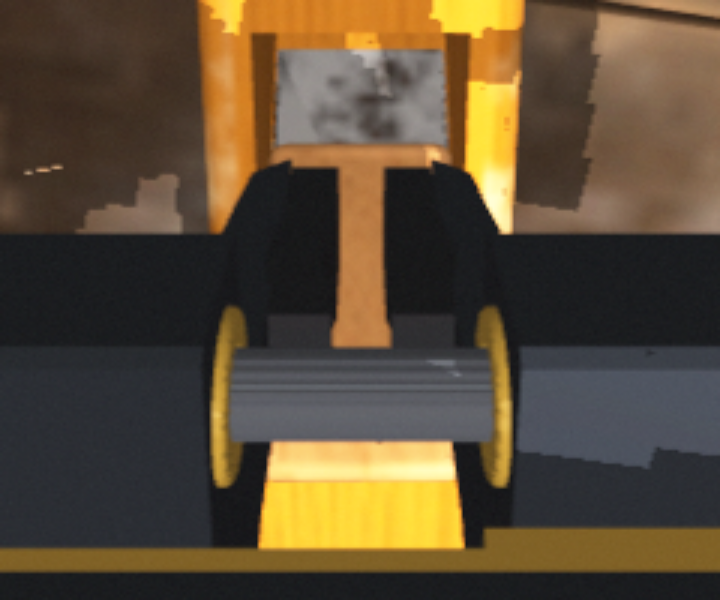

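The fingers seem to have sunk into the plane's middle (gap 7 mm, grip only 3.5 N), so there's no solid flank at the throat. I'll open step by step and watch the readings.

Call:
{"fn": "play_rows", "kwargs": {"claw": [2.5,2.5,2.5,2.5], "delta_pos": [[0,0,0],[0,0,0],[0,0,0],[0,0,0]], "rot": [[0,0,0],[0,0,0],[0,0,0],[0,0,0]]}}

```text
clock: 5.5
eef_pos: [0.4206, 0.1265, 0.029]
tcp_rot: [3.141, -0.005, 0.163]
ft_force: [6.0, 1.2, 5.3]
finger_gap: 0.0251
grip_force: 3.8
```

Call:
{"fn": "play_rows", "kwargs": {"claw": [7.5,7.5,7.5,7.5,7.5,7.5], "delta_pos": [[0,0,0],[0,0,0],[0,0,0],[0,0,0],[0,0,0],[0,0,0]], "rot": [[0,0,0],[0,0,0],[0,0,0],[0,0,0],[0,0,0],[0,0,0]]}}

```text
clock: 6.25
eef_pos: [0.4174, 0.1265, 0.0275]
tcp_rot: [-3.141, 0.001, 0.163]
ft_force: [-1.1, -0.5, 0.9]
finger_gap: 0.0749
grip_force: 0.0
```

Run:
```python
from h import *
p,d=grab("wrist"); box("wrist",.418,.124,(.03,.06)); go((.443,.131,.029,9.3),(.421,.1275,.029,9.3))
```

```text
22670 ((443.76495361328125, 132.38768005371094), (116.61265563964844, 52.32085037231445), 9.276092529296875) [0.038 0.047 0.058]
at 6.3 [0.4176 0.1265 0.0276] [-1.7999e+02  6.0000e-02  9.3300e+00]
(0.443, 0.131, 0.029, 9.3) [ 2.58 -0.03 -0.14] [-0.   0.1  0. ]
(0.421, 0.1275, 0.029, 9.3) [ 0.35 -0.04 -0.14] [-0.   0.1  0. ]
```

The fingers pass freely through the middle and the plane hasn't moved. The only solid parts must be the front and rear blocks, so I'll slide forward 4.3 cm to the front block and close there.

Call:
{"fn": "play_rows", "kwargs": {"claw": [7,7,7,7,4,4,4,4,4,4], "delta_pos": [[2,0,0],[4.3,0,0],[4.3,0,0],[4.3,0,0],[4.3,0,0],[4.3,0,0],[4.3,0,0],[4.3,0,0],[4.3,0,0],[4.3,0,0]], "rot": [[0,0,0],[0,0,0],[0,0,0],[0,0,0],[0,0,0],[0,0,0],[0,0,0],[0,0,0],[0,0,0],[0,0,0]]}}

```text
clock: 7.55
eef_pos: [0.4609, 0.1349, 0.0289]
tcp_rot: [-3.139, -0.001, 0.162]
ft_force: [-2.1, 7.8, 8.4]
finger_gap: 0.0403
grip_force: 7.3
```

Call:
{"fn": "play_rows", "kwargs": {"claw": [0,0,0,0], "delta_pos": [[0,0,0],[0,0,0],[0,0,0],[0,0,0]], "rot": [[0,0,0],[0,0,0],[0,0,0],[0,0,0]]}}

```text
clock: 8.05
eef_pos: [0.4625, 0.1379, 0.0315]
tcp_rot: [-3.135, -0.006, 0.162]
ft_force: [-7.6, 21.9, 29.6]
finger_gap: 0.0139
grip_force: 30.6
```

Run:
```python
from h import *
s=observe(); print(s['finger_gap'],s['grip_force'],s['ft_force'],s['ft_torque'],s['eef_pos'])
p,d=grab("wrist"); q,_=grab("scene"); box("wrist",.418,.124,(.03,.06))
cv2.imwrite('pics/w4.png',np.hstack([cv2.resize(p[100:350,160:480],(400,312)),cv2.resize(q[150:306,260:460],(400,312))]))
```

```text
0.013939967631095366 30.59102465165779 [-7.60541114 21.94316929 29.61716425] [ 3.48388632  1.34846923 -0.00389583] [0.4624933  0.13787623 0.03152744]
10600 ((465.7081298828125, 129.07095336914062), (78.42703247070312, 63.5546989440918), 5.763762474060059) [0.039 0.05  0.056]
```

View pics/w4.png

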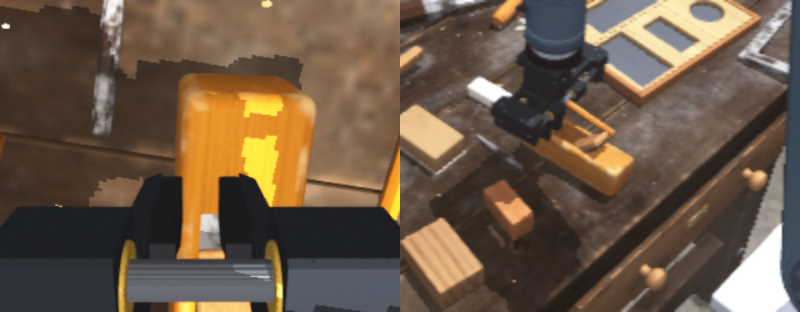

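Fingers always end at image row ~242, even in front of the wood. They may be riding on top of the body rather than in it. I'll open, lift clear and measure where the fingertips really are.

Call:
{"fn": "play_rows", "kwargs": {"claw": [7.5,7.5,7.5,7.5,7.5,7.5,7.5,7.5,7.5], "delta_pos": [[0,0,0],[0,0,0],[0,0,0],[0,0,0],[0,0,0],[0,0,-5],[0,0,-10],[0,0,-15],[0,0,-15]], "rot": [[0,0,0],[0,0,0],[0,0,0],[0,0,0],[0,0,0],[0,0,0],[0,0,0],[0,0,0],[0,0,0]]}}

```text
clock: 9.28
eef_pos: [0.4635, 0.1337, 0.1824]
tcp_rot: [3.14, -0.009, 0.163]
ft_force: [0.5, 0.6, -0.3]
finger_gap: 0.0749
grip_force: 0.0
```

Run:
```python
from h import *
p,d=grab("wrist"); box("wrist",.43,.124,(.03,.06),.12,.08)
p,P=cloud("wrist"); s=observe(); A=R.from_euler('xyz',s['tcp_rot']).as_matrix()
T=(P-s['eef_pos'])@A; m=(abs(T[...,1])<.07)&(abs(T[...,0])<.03)&(T[...,2]<.06)&(T[...,2]>-.1)
print(s['eef_pos'],s['finger_gap'],s['ft_force'],env.finger_overhang)
for sg in(-1,1):
    Q=T[m&(sg*T[...,1]>0)]; print(sg,len(Q),'z',np.percentile(Q[:,2],[2,50,90,98,100]).round(3),'y',np.percentile(Q[:,1],[0,2,50,98,100]).round(3),'x',np.percentile(Q[:,0],[2,50,98]).round(3))
    t=Q[Q[:,2]>np.percentile(Q[:,2],95)]; print('tip',t.mean(0).round(3))
cv2.imwrite('pics/w5.png',p)
```

```text
6801 ((422.72723388671875, 123.41378784179688), (164.57687377929688, 52.1669807434082), 5.834628582000732) [0.039 0.047 0.057]
[0.4617684  0.13351014 0.17977896] 0.07501304236105762 [ 0.05865008  0.46679051 -0.96282632] 0.011
-1 6847 z [-0.1   -0.069 -0.036 -0.025 -0.021] y [-0.057 -0.054 -0.046 -0.009 -0.   ] x [-0.008  0.01   0.028]
tip [ 0.007 -0.043 -0.026]
1 6485 z [-0.1   -0.067 -0.036 -0.025 -0.021] y [0.    0.01  0.043 0.051 0.053] x [-0.008  0.01   0.028]
tip [ 0.007  0.039 -0.026]
```

View pics/w5.png

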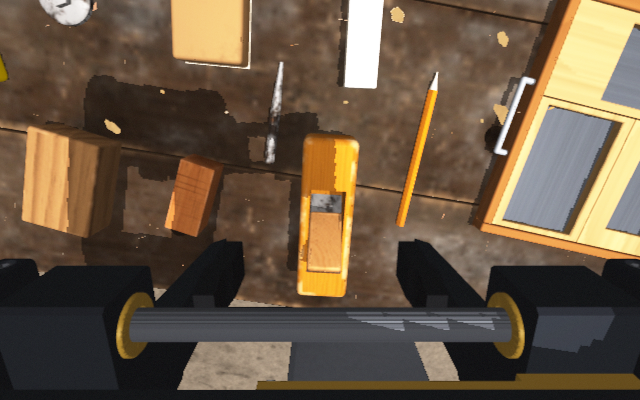

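Measured: the fingertips stop 21 mm *behind* the reported TCP, not 11 mm ahead of it. So the fingers are about 32 mm shorter than stated, which is why they rode over the plane. I'll re-approach the plane (now at about (0.421,0.121), yaw 5.8°) to TCP z=0.013, which is safe under either reading, then step lower while watching force.

Run:
```python
from h import *
go((.421,.1215,.1,5.8),(.421,.1215,.013,5.8))
```

```text
at 9.325 [0.4618 0.1335 0.1798] [179.97  -0.25   9.33]
(0.421, 0.1215, 0.1, 5.8) [-4.25  0.52  7.96] [ 0.  -0.3  3.5]
(0.421, 0.1215, 0.013, 5.8) [-4.29  0.52 16.66] [ 0.  -0.3  3.5]
```

Call:
{"fn": "play_rows", "kwargs": {"claw": [7.5,7.5,7.5,7.5,7.5,7.5,7.5,7.5,7.5], "delta_pos": [[-4.2,0.5,5],[-4.2,0.5,8],[-4.2,0.5,8],[-4.2,0.5,12],[-4.2,0.5,15],[-4.2,0.5,16.4],[-4.2,0.5,16.4],[-4.2,0.5,16.4],[-4.2,0.5,16.4]], "rot": [[0,-0.3,3.5],[0,-0.3,3.5],[0,-0.3,3.5],[0,-0.3,3.5],[0,-0.3,3.5],[0,-0.3,3.5],[0,-0.3,3.5],[0,-0.3,3.5],[0,-0.3,3.5]]}}

```text
clock: 10.45
eef_pos: [0.4211, 0.1218, 0.015]
tcp_rot: [3.141, 0.003, 0.102]
ft_force: [0.1, -0.5, 0.5]
finger_gap: 0.0747
grip_force: 0.0
```

Call:
{"fn": "play_rows", "kwargs": {"claw": [7.5,7.5,7.5,7.5], "delta_pos": [[0,0,0.3],[0,0,0.5],[0,0,0.5],[0,0,0.5]], "rot": [[0,0,0],[0,0,0],[0,0,0],[0,0,0]]}}

```text
clock: 10.95
eef_pos: [0.4199, 0.1217, 0.0089]
tcp_rot: [3.141, 0.005, 0.102]
ft_force: [-0.6, 0.1, -0.6]
finger_gap: 0.075
grip_force: 0.0
```

No contact at z=0.009, so the short tip is confirmed. I'll lower to tips ≈18 mm (TCP -0.003) and grip.

Call:
{"fn": "play_rows", "kwargs": {"claw": [7.5,7.5,7.5,7.5,4,4,4,4,4,4], "delta_pos": [[0,0,0.4],[0,0,0.8],[0,0,1.2],[0,0,1.2],[0,0,1.2],[0,0,1.2],[0,0,1.2],[0,0,1.2],[0,0,1.2],[0,0,1.2]], "rot": [[0,0,0],[0,0,0],[0,0,0],[0,0,0],[0,0,0],[0,0,0],[0,0,0],[0,0,0],[0,0,0],[0,0,0]]}}

```text
clock: 12.2
eef_pos: [0.42, 0.1216, -0.003]
tcp_rot: [3.141, 0.005, 0.102]
ft_force: [0.8, -2.1, 2.3]
finger_gap: 0.0514
grip_force: 30.0
```

Call:
{"fn": "play_rows", "kwargs": {"claw": [4,4,4,4], "delta_pos": [[0,0,-4],[0,0,-9],[0,0,-13],[0,0,-13]], "rot": [[0,0,0],[0,0,0],[0,0,0],[0,0,0]]}}

```text
clock: 12.7
eef_pos: [0.4225, 0.122, 0.1291]
tcp_rot: [3.141, -0.001, 0.102]
ft_force: [0.1, 0.8, -4.9]
finger_gap: 0.0521
grip_force: 30.0
```

Run:
```python
from h import *
s=observe();print(s['finger_gap'],s['grip_force'],s['ft_force'])
go((.5,0,.127,46),(.609,-.2135,.127,86.2))
```

```text
0.0520604137224389 29.999940586276352 [ 0.09852299  0.76601357 -4.86809499]
at 12.7 [0.4225 0.122  0.1291] [ 1.7998e+02 -4.0000e-02  5.8300e+00]
(0.5, 0, 0.127, 46) [ 6.47 12.92  0.22] [  0.   -0.  -40.2]
(0.609, -0.2135, 0.127, 86.2) [15.14 35.27  0.23] [  0.   -0.  -80.4]
```

Held: 4.9 N, which matches 0.5 kg. Carrying it to above the long bay.

Call:
{"fn": "play_rows", "kwargs": {"claw": [4,4,4,4,4,4,4,4,4,4,4,4], "delta_pos": [[1.7,4,0.2],[3.4,8,0.2],[5.1,12,0.2],[6.8,16,0.2],[8.5,20,0.2],[10.2,24,0.2],[11.9,28,0.2],[13.6,32,0.2],[15.1,35.3,0.2],[15.1,35.3,0.2],[15.1,35.3,0.2],[15.1,35.3,0.2]], "rot": [[0,0,-9],[0,0,-18],[0,0,-27],[0,0,-36],[0,0,-45],[0,0,-54],[0,0,-63],[0,0,-72],[0,0,-80.4],[0,0,-80.4],[0,0,-80.4],[0,0,-80.4]]}}

```text
clock: 14.2
eef_pos: [0.6056, -0.2126, 0.1227]
tcp_rot: [-3.134, -0.0, 1.505]
ft_force: [0.2, -0.8, -3.9]
finger_gap: 0.0517
grip_force: 30.0
```

Run:
```python
from h import *
p,d=grab("wrist"); t,_=grab("top")
cv2.imwrite('pics/w6.png',np.hstack([cv2.resize(p,(440,275)),cv2.resize(t[130:230,360:490],(358,275))]))
box("wrist",.609,-.2135,(.13,.165),.1,.12)
go((.609,-.2135,.045,86.2),(.609,-.2135,.005,86.2))
```

```text
5754 ((605.65869140625, -199.0177459716797), (42.78826141357422, 34.59663772583008), 86.03192901611328) [0.134 0.146 0.165]
at 14.3 [ 0.6062 -0.213   0.1238] [-1.7967e+02  3.0000e-02  8.6250e+01]
(0.609, -0.2135, 0.045, 86.2) [-0.03  0.33  7.88] [-0.3  0.   0.1]
(0.609, -0.2135, 0.005, 86.2) [-0.02  0.35 11.88] [-0.3  0.   0.1]
```

View pics/w6.png

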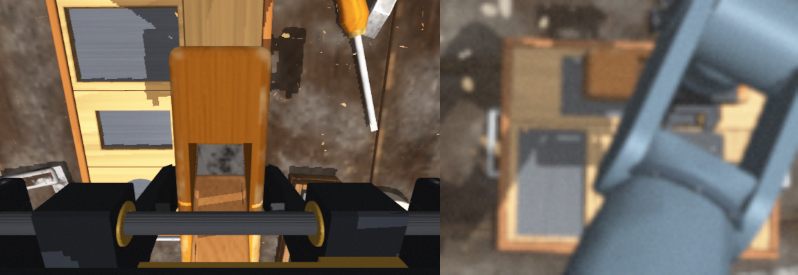

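The wrist view shows the plane above the tray, hiding the long bay. The cork bay (120,45) and block bay (135,128) are visible on the left, so I'll use them to fix the tray's position in wrist coordinates.

```bash
cat >> h.py <<'E'
def bays(n,zmax=.03,amin=300):
    p,P=cloud(n); q=cv2.GaussianBlur(p,(3,3),0).astype(int)
    m=((q[...,2]-q[...,0]<25)&(q[...,2]>50)&(P[...,2]<.013)&(P[...,2]>.003)&(P[...,0]>.42)&(P[...,0]<.66)&(P[...,1]<-.05)&(P[...,1]>-.37)).astype(np.uint8)
    m=cv2.morphologyEx(m,cv2.MORPH_OPEN,np.ones((3,3)))
    k,l,st,c=cv2.connectedComponentsWithStats(m)
    for i in range(1,k):
        if st[i,4]>amin:
            Q=P[l==i];r=cv2.minAreaRect((Q[:,:2]*1000).astype(np.float32));print('bay',st[i],np.round(r[0],1),np.round(r[1],1),round(r[2],1),np.median(Q[:,2]).round(4),'min',Q.min(0).round(3),'max',Q.max(0).round(3))
E
python3 - <<'E'
from h import *
bays("wrist")
E
```

```text
bay [  100    12   160   106 15114] [ 502.7 -106.1] [ 77.8 121.5] 86.3 0.0076 min [ 0.44  -0.148  0.004] max [ 0.565 -0.064  0.01 ]
bay [ 144  161  106   53 5301] [ 496.6 -205.4] [48.4 89.2] 86.5 0.0076 min [ 0.451 -0.232  0.005] max [ 0.542 -0.179  0.01 ]
bay [191 261  27  29 447] [ 489.6 -291.3] [24.6 30.8] 0.5 0.0076 min [ 0.477 -0.307  0.006] max [ 0.502 -0.276  0.009]
```

Call:
{"fn": "play_rows", "kwargs": {"claw": [4,4,4,4,4], "delta_pos": [[0,0.35,4],[0,0.35,8],[0,0.35,8],[0,0.35,8],[0,0.35,8]], "rot": [[-0.3,0,0],[-0.3,0,0],[-0.3,0,0],[-0.3,0,0],[-0.3,0,0]]}}

```text
clock: 14.92
eef_pos: [0.6113, -0.2151, 0.0468]
tcp_rot: [3.138, 0.003, 1.505]
ft_force: [0.4, -0.2, -5.7]
finger_gap: 0.0516
grip_force: 30.0
```

Run:
```python
from h import *
p,d=grab("wrist"); t,_=grab("scene")
go((.6095,-.213,.006,86.2))
cv2.imwrite('pics/w7.png',np.hstack([cv2.resize(p,(400,300)),cv2.resize(t[120:240,320:480],(400,300))]))
```

```text
at 15.025 [ 0.6109 -0.215   0.0462] [1.7983e+02 1.4000e-01 8.6230e+01]
(0.6095, -0.213, 0.006, 86.2) [ 0.2  -0.16  4.02] [0.2 0.1 0. ]
```

View pics/w7.png

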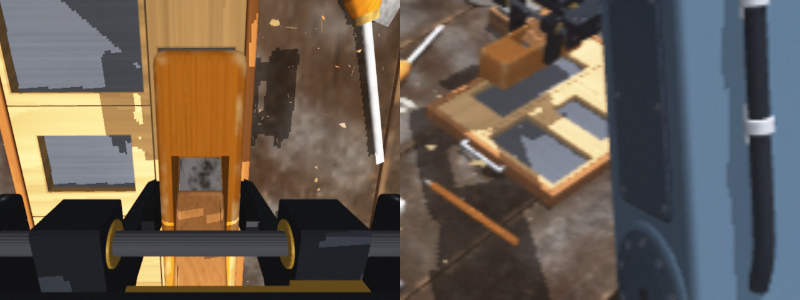

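A dark sliver of bay shows just past the plane's nose at row 48, so it is lined up. Lowering and releasing.

Call:
{"fn": "play_rows", "kwargs": {"claw": [4,4,4,4,4,4], "delta_pos": [[0.2,-0.15,1.5],[0.2,-0.15,3],[0.2,-0.15,3.6],[0.2,-0.15,4],[0.2,-0.15,4],[0.2,-0.15,4]], "rot": [[0.2,0.1,0],[0.2,0.1,0],[0.2,0.1,0],[0.2,0.1,0],[0.2,0.1,0],[0.2,0.1,0]]}}

```text
clock: 15.78
eef_pos: [0.6078, -0.212, 0.005]
tcp_rot: [-3.137, -0.001, 1.505]
ft_force: [-6.6, 3.2, 5.7]
finger_gap: 0.0515
grip_force: 30.0
```

Call:
{"fn": "play_rows", "kwargs": {"claw": [6.8,6.8,6.8,6.8,6.8,6.8,6.8,6.8], "delta_pos": [[0,0,0],[0,0,0],[0,0,0],[0,0,-4],[0,0,-9],[0,0,-15],[0,0,-19],[0,0,-19]], "rot": [[0,0,0],[0,0,0],[0,0,0],[0,0,0],[0,0,0],[0,0,0],[0,0,0],[0,0,0]]}}

```text
clock: 16.77
eef_pos: [0.6114, -0.2138, 0.1992]
tcp_rot: [3.137, 0.003, 1.505]
ft_force: [0.6, -0.1, -0.8]
finger_gap: 0.0674
grip_force: 0.0
```

Run:
```python
from h import *
grab("wrist"); box("wrist",.609,-.21,(.04,.07),.1,.12); bays("wrist")
go((.57,.255,.2,3.5),)
```

```text
7240 ((607.0264892578125, -207.62802124023438), (164.29237365722656, 52.16999435424805), 86.32196044921875) [0.049 0.055 0.067]
bay [ 140   29  128   83 9893] [ 503.  -106.1] [ 77.6 121.6] 86.3 0.0076 min [ 0.441 -0.149  0.005] max [ 0.565 -0.064  0.011]
bay [331  80  19 163 844] [ 634.1 -213.2] [180.9  18.3] 87.5 0.0078 min [ 0.629 -0.304  0.005] max [ 0.647 -0.122  0.013]
bay [ 172  146   85   44 3515] [ 496.7 -205.2] [48.7 89.6] 86.5 0.0076 min [ 0.451 -0.232  0.005] max [ 0.542 -0.179  0.01 ]
bay [197 228  46  32 683] [ 483.9 -290.1] [58.8 28.4] 23.9 0.0076 min [ 0.46  -0.314  0.006] max [ 0.516 -0.275  0.01 ]
at 16.825 [ 0.6099 -0.2131  0.1961] [1.7999e+02 6.0000e-02 8.6220e+01]
(0.57, 0.255, 0.2, 3.5) [46.44 -7.07 -0.44] [ 0.1  0.  82.7]
```

The plane sits flat in its bay: top 0.055, about 3-5 mm off centre. Next the cork.

Call:
{"fn": "play_rows", "kwargs": {"claw": [8.8,8.8,8.8,8.8,8.8,8.8,8.8,8.8,8.8,8.8,8.8,8.8,8.8,8.8], "delta_pos": [[5,-0.8,0],[10,-1.6,0],[15,-2.4,0],[20,-3.2,0],[25,-4,0],[30,-4.8,0],[35,-5.6,0],[40,-6.2,0],[44,-6.8,0],[46.4,-7.1,0],[46.4,-7.1,-0.4],[46.4,-7.1,-0.4],[46.4,-7.1,-0.4],[46.4,-7.1,-0.4]], "rot": [[0,0,9],[0,0,18],[0,0,27],[0,0,36],[0,0,45],[0,0,54],[0,0,63],[0,0,72],[0,0,80],[0,0,82.7],[0,0,82.7],[0,0,82.7],[0,0,82.7],[0,0,82.7]]}}

```text
clock: 18.58
eef_pos: [0.5688, 0.2542, 0.1986]
tcp_rot: [-3.141, 0.003, 0.06]
ft_force: [0.3, -0.4, -0.4]
finger_gap: 0.0879
grip_force: 0.0
```

```bash
cat >> h.py <<'E'
def lk():
    s=observe(); print(s['eef_pos'].round(4),np.degrees(s['tcp_rot']).round(2),s['finger_gap'].round(4),s['grip_force'],s['ft_force'].round(1))
E
python3 - <<'E'
from h import *
p,d=grab("wrist"); cv2.imwrite('pics/w8.png',p); box("wrist",.603,.255,(.02,.06),.1,.06); box("wrist",.59,.392,(.035,.09),.05,.05)
go((.603,.253,.05,3.5),(.603,.253,-.006,3.5))
E
```

```text
6555 ((604.0380249023438, 256.182861328125), (104.5013656616211, 62.088294982910156), 4.221660137176514) [0.032 0.034 0.035]
220 ((587.2503051757812, 392.5049133300781), (11.441868782043457, 11.430171012878418), 32.82950973510742) [0.039 0.059 0.061]
at 18.625 [0.5688 0.2543 0.1987] [-179.94    0.19    3.47]
(0.603, 0.253, 0.05, 3.5) [ 3.45  0.36 14.86] [-0.1  0.2 -0. ]
(0.603, 0.253, -0.006, 3.5) [ 3.47  0.36 20.46] [-0.1  0.2 -0. ]
```

View pics/w8.png

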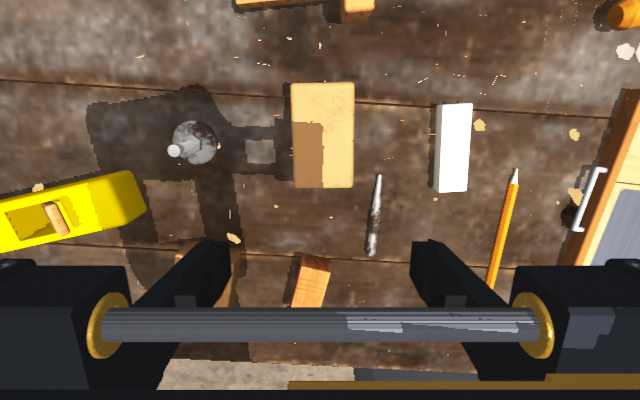

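Cork is the plain block at (322,135), centred between the jaws; the bolt top is at (173,150). Descending and gripping the cork.

Call:
{"fn": "play_rows", "kwargs": {"claw": [8.8,8.8,8.8,8.8,8.8,8.8,8.8,8.8,8.8], "delta_pos": [[3.5,0.2,3],[3.5,0.2,8],[3.5,0.2,13],[3.5,0.2,16],[3.5,0.2,18],[3.5,0.2,19],[3.5,0.2,20.2],[3.5,0.2,20.2],[3.5,0.2,20.2]], "rot": [[0,0,-0.5],[0,0,-0.5],[0,0,-0.5],[0,0,-0.5],[0,0,-0.5],[0,0,-0.5],[0,0,-0.5],[0,0,-0.5],[0,0,-0.5]]}}

```text
clock: 19.75
eef_pos: [0.6038, 0.2557, -0.0024]
tcp_rot: [-3.14, 0.002, 0.07]
ft_force: [-0.4, 0.4, 0.7]
finger_gap: 0.0879
grip_force: 0.0
```

Call:
{"fn": "play_rows", "kwargs": {"claw": [5,5,5,5,5], "delta_pos": [[0,0,0],[0,0,0],[0,0,0],[0,0,0],[0,0,0]], "rot": [[0,0,0],[0,0,0],[0,0,0],[0,0,0],[0,0,0]]}}

```text
clock: 20.38
eef_pos: [0.6032, 0.2555, -0.0031]
tcp_rot: [-3.14, 0.003, 0.07]
ft_force: [-1.4, 0.0, 2.5]
finger_gap: 0.0616
grip_force: 30.0
```

Run:
```python
from h import *
lk(); go((.603,.254,.115,4),(.505,-.108,.115,-3.7))
```

```text
Traceback (most recent call last):
  File "h.py", line 35, in lk
    s=observe(); print(s['eef_pos'].round(4),np.degrees(s['tcp_rot']).round(2),s['finger_gap'].round(4),s['grip_force'],s['ft_force'].round(1))
                                                                               ^^^^^^^^^^^^^^^^^^^^^
AttributeError: 'float' object has no attribute 'round'
```

Call:
{"fn": "play_rows", "kwargs": {"claw": [5,5,5,5,5,5,5,5,5,5,5,5,5], "delta_pos": [[0,0,-4],[0,0,-9],[0,0,-12],[-2,6,-12],[-4,12,-12],[-6,18,-12],[-8,24,-12],[-10,30,-12],[-12.3,35.5,-12],[-12.3,35.5,-12],[-12.3,35.5,-12],[-12.3,35.5,-12],[-12.3,35.5,-12]], "rot": [[0,0,0],[0,0,0],[0,0,0],[0,0,2],[0,0,4],[0,0,6],[0,0,7.7],[0,0,7.7],[0,0,7.7],[0,0,7.7],[0,0,7.7],[0,0,7.7],[0,0,7.7]]}}

```text
clock: 22.0
eef_pos: [0.506, -0.1059, 0.1165]
tcp_rot: [-3.141, 0.004, -0.062]
ft_force: [0.3, 0.3, -0.9]
finger_gap: 0.0615
grip_force: 30.0
```

```bash
sed -i "s/s\['finger_gap'\].round(4)/round(s['finger_gap'],4)/" h.py
python3 - <<'E'
from h import *
p,d=grab("wrist"); cv2.imwrite('pics/w9.png',p); box("wrist",.505,-.107,(.1,.17),.1,.06); bays("wrist")
go((.505,-.107,.04,-3.7),(.505,-.107,.0055,-3.7))
E
```

```text
26827 ((523.5214233398438, -105.21998596191406), (93.98296356201172, 71.89766693115234), 86.67134857177734) [0.143 0.153 0.166]
bay [ 334    0  230   96 2547] [ 608.3 -211.8] [181.4  66.6] 86.5 0.0077 min [ 0.57  -0.3    0.005] max [ 0.647 -0.12   0.01 ]
bay [ 275  117   97   26 2454] [ 554.2 -109.3] [78.3 20.4] 86.4 0.0076 min [ 0.542 -0.149  0.005] max [ 0.567 -0.07   0.012]
bay [ 408  137   66  101 5496] [ 497.5 -205.8] [47.3 89.9] 86.4 0.0076 min [ 0.452 -0.232  0.005] max [ 0.543 -0.18   0.011]
bay [ 521  155   69   69 3534] [ 490.6 -305.3] [59.2 58.2] 18.8 0.0076 min [ 0.46  -0.334  0.005] max [ 0.521 -0.277  0.011]
at 22.05 [ 0.5059 -0.1061  0.1165] [-179.95    0.2    -3.55]
(0.505, -0.107, 0.04, -3.7) [-0.06  0.1   7.65] [-0.1  0.2  0.1]
(0.505, -0.107, 0.0055, -3.7) [-0.05  0.11 11.1 ] [-0.1  0.2  0.1]
```

View pics/w9.png

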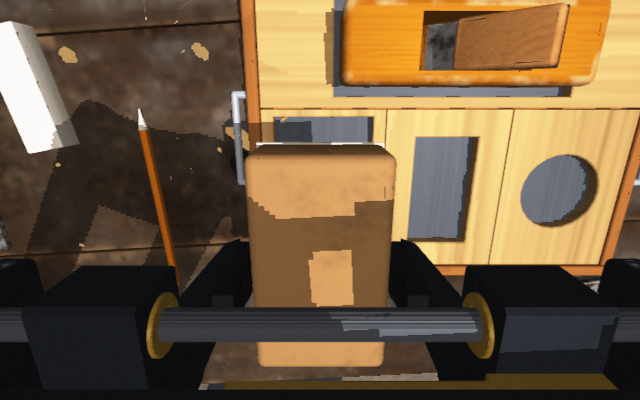

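The cork hangs over its bay, whose far strip shows at (325,130). The plane sits in the long bay. Lowering.

Call:
{"fn": "play_rows", "kwargs": {"claw": [5,5,5,5,5,5,5], "delta_pos": [[0,0.15,4],[0,0.15,8],[0,0.15,9.5],[0,0.15,10.5],[0,0.15,11.1],[0,0.15,11.2],[0,0.15,11.2]], "rot": [[0,0,0.1],[0,0,0.1],[0,0,0.1],[0,0,0.1],[0,0,0.1],[0,0,0.1],[0,0,0.1]]}}

```text
clock: 22.92
eef_pos: [0.5058, -0.109, 0.0053]
tcp_rot: [-3.141, 0.002, -0.066]
ft_force: [-0.1, 0.0, -1.0]
finger_gap: 0.0617
grip_force: 30.0
```

Call:
{"fn": "play_rows", "kwargs": {"claw": [7.4,7.4,7.4,7.4,7.4,7.4,7.4,7.4], "delta_pos": [[0,0,0],[0,0,0],[0,0,0],[0,0,-4],[0,0,-9],[0,0,-14],[0,0,-19],[0,0,-19]], "rot": [[0,0,0],[0,0,0],[0,0,0],[0,0,0],[0,0,0],[0,0,0],[0,0,0],[0,0,0]]}}

```text
clock: 23.92
eef_pos: [0.5086, -0.1101, 0.1994]
tcp_rot: [3.139, -0.005, -0.066]
ft_force: [0.4, 0.0, -0.7]
finger_gap: 0.0744
grip_force: 0.0
```

Run:
```python
from h import *
lk(); grab("wrist"); box("wrist",.505,-.107,(.034,.07),.1,.06)
go((.40,.257,.2,-10.6),)
```

```text
[ 0.5086 -0.1101  0.1994] [179.85  -0.3   -3.77] 0.0744 0.0 [ 0.4  0.  -0.7]
6198 ((506.62347412109375, -107.0055923461914), (62.05841827392578, 104.61687469482422), 86.08538055419922) [0.04  0.042 0.043]
at 23.975 [ 0.507  -0.1094  0.1966] [ 1.7995e+02 -4.0000e-02 -3.7700e+00]
(0.4, 0.257, 0.2, -10.6) [-13.09 -35.86  -0.38] [ 0.  -0.   6.8]
```

The cork is flat in its bay (top 0.042). Next the tapping block.

Call:
{"fn": "play_rows", "kwargs": {"claw": [6.5,6.5,6.5,6.5,6.5,6.5,6.5,6.5,6.5,6.5], "delta_pos": [[-2.2,-6,-0.4],[-4.4,-12,-0.4],[-6.6,-18,-0.4],[-8.8,-24,-0.4],[-11,-30,-0.4],[-13.1,-35.9,-0.4],[-13.1,-35.9,-0.4],[-13.1,-35.9,-0.4],[-13.1,-35.9,-0.4],[-13.1,-35.9,-0.4]], "rot": [[0,0,6.7],[0,0,6.7],[0,0,6.7],[0,0,6.7],[0,0,6.7],[0,0,6.7],[0,0,6.7],[0,0,6.7],[0,0,6.7],[0,0,6.7]]}}

```text
clock: 25.22
eef_pos: [0.3994, 0.2566, 0.1991]
tcp_rot: [3.142, 0.004, -0.185]
ft_force: [0.1, 0.1, 0.4]
finger_gap: 0.0648
grip_force: 0.0
```

Run:
```python
from h import *
grab("wrist"); box("wrist",.421,.258,(.025,.06),.07,.05)
go((.4205,.258,-.004,-10.4),)
```

```text
2504 ((421.60687255859375, 261.59942626953125), (33.26757049560547, 74.51753997802734), 79.82916259765625) [0.032 0.034 0.035]
at 25.275 [0.3994 0.2567 0.1992] [-179.99    0.2   -10.62]
(0.4205, 0.258, -0.004, -10.4) [ 2.13 -0.51 20.31] [-0.   0.2 -0.2]
```

Call:
{"fn": "play_rows", "kwargs": {"claw": [6.5,6.5,6.5,6.5,6.5,6.5,6.5,6.5,2.5,2.5,2.5,2.5,2.5,2.5], "delta_pos": [[2.1,-0.6,3],[2.1,-0.6,8],[2.1,-0.6,13],[2.1,-0.6,17],[2.1,-0.6,19],[2.1,-0.6,20.2],[2.1,-0.6,20.2],[2.1,-0.6,20.2],[2.1,-0.6,20.2],[2.1,-0.6,20.2],[2.1,-0.6,20.2],[2.1,-0.6,20.2],[2.1,-0.6,20.2],[2.1,-0.6,20.2]], "rot": [[0,0,-0.2],[0,0,-0.2],[0,0,-0.2],[0,0,-0.2],[0,0,-0.2],[0,0,-0.2],[0,0,-0.2],[0,0,-0.2],[0,0,-0.2],[0,0,-0.2],[0,0,-0.2],[0,0,-0.2],[0,0,-0.2],[0,0,-0.2]]}}

```text
clock: 27.02
eef_pos: [0.42, 0.2602, -0.0025]
tcp_rot: [-3.141, 0.003, -0.179]
ft_force: [-2.3, -0.4, 6.0]
finger_gap: 0.0339
grip_force: 30.0
```

Run:
```python
from h import *
lk(); go((.421,.259,.115,-10.4),(.4985,-.2075,.115,-3.7))
```

```text
[ 0.42    0.2602 -0.0025] [-179.98    0.19  -10.27] 0.0339 30.00067502260208 [-2.3 -0.4  6. ]
at 27.025 [ 0.42    0.2602 -0.0025] [-179.98    0.19  -10.27]
(0.421, 0.259, 0.115, -10.4) [  0.09   0.1  -11.75] [-0.   0.2  0.1]
(0.4985, -0.2075, 0.115, -3.7) [ 16.03  44.62 -11.82] [-0.   0.2 -6.6]
```

Call:
{"fn": "play_rows", "kwargs": {"claw": [2.5,2.5,2.5,2.5,2.5,2.5,2.5,2.5,2.5,2.5,2.5,2.5,2.5,2.5,2.5], "delta_pos": [[0,0,-4],[0,0,-9],[0,0,-12],[2,5.6,-12],[4,11.2,-12],[6,16.8,-12],[8,22.4,-12],[10,28,-12],[12,33.6,-12],[14,39,-12],[15.9,44.6,-12],[15.9,44.6,-12],[15.9,44.6,-12],[15.9,44.6,-12],[15.9,44.6,-12]], "rot": [[0,0,0],[0,0,0],[0,0,0],[0,0,-2],[0,0,-4],[0,0,-6],[0,0,-6.6],[0,0,-6.6],[0,0,-6.6],[0,0,-6.6],[0,0,-6.6],[0,0,-6.6],[0,0,-6.6],[0,0,-6.6],[0,0,-6.6]]}}

```text
clock: 28.9
eef_pos: [0.4971, -0.2058, 0.1165]
tcp_rot: [-3.141, 0.004, -0.062]
ft_force: [-0.1, -0.3, -0.6]
finger_gap: 0.0339
grip_force: 30.0
```

Run:
```python
from h import *
lk(); grab("wrist"); bays("wrist",amin=200); go((.4975,-.2075,.0065,-3.7),)
```

```text
[ 0.4971 -0.2058  0.1165] [-179.95    0.2    -3.57] 0.0339 29.999749660491943 [-0.1 -0.3 -0.6]
bay [276  22   9  43 348] [ 611.6 -180.9] [ 6.3 29.3] 84.7 0.0078 min [ 0.597 -0.185  0.006] max [ 0.626 -0.177  0.01 ]
bay [ 205   81  232   12 2152] [ 578.5 -209.1] [181.3   8.2] 86.7 0.0077 min [ 0.57  -0.3    0.005] max [ 0.588 -0.118  0.011]
bay [ 150  114  103  137 1443] [ 503.7 -105.1] [ 76.  121.1] 86.4 0.0077 min [ 0.441 -0.147  0.005] max [ 0.566 -0.071  0.01 ]
bay [ 290  134   61   39 2251] [ 526.2 -205.8] [49.9 32.1] 86.7 0.0076 min [ 0.509 -0.231  0.005] max [ 0.543 -0.18   0.013]
bay [ 401  152   72   69 3759] [ 491.2 -303.6] [60.5 60.1] 5.8 0.0076 min [ 0.46  -0.334  0.005] max [ 0.521 -0.273  0.012]
at 28.95 [ 0.4972 -0.206   0.1166] [-179.95    0.19   -3.58]
(0.4975, -0.2075, 0.0065, -3.7) [ 0.08  0.16 11.01] [-0.   0.2  0.1]
```

Call:
{"fn": "play_rows", "kwargs": {"claw": [2.5,2.5,2.5,2.5,2.5,2.5,2.5], "delta_pos": [[0.1,0,4],[0.1,0,8],[0.1,0,9.5],[0.1,0,10.5],[0.1,0,11.1],[0.1,0,11.1],[0.1,0,11.1]], "rot": [[0,0,0.1],[0,0,0.1],[0,0,0.1],[0,0,0.1],[0,0,0.1],[0,0,0.1],[0,0,0.1]]}}

```text
clock: 29.82
eef_pos: [0.4984, -0.2075, 0.0064]
tcp_rot: [3.142, 0.002, -0.066]
ft_force: [-0.3, -0.4, -0.5]
finger_gap: 0.0338
grip_force: 30.0
```

Call:
{"fn": "play_rows", "kwargs": {"claw": [4.8,4.8,4.8,4.8,4.8,4.8,4.8,4.8], "delta_pos": [[0,0,0],[0,0,0],[0,0,0],[0,0,-4],[0,0,-9],[0,0,-14],[0,0,-19],[0,0,-19]], "rot": [[0,0,0],[0,0,0],[0,0,0],[0,0,0],[0,0,0],[0,0,0],[0,0,0],[0,0,0]]}}

```text
clock: 30.82
eef_pos: [0.5009, -0.2089, 0.2005]
tcp_rot: [3.137, -0.005, -0.066]
ft_force: [0.5, -0.2, 0.1]
finger_gap: 0.048
grip_force: 0.0
```

Run:
```python
from h import *
lk(); grab("wrist"); box("wrist",.4985,-.207,(.03,.06),.1,.04)
go((.55,.39,.2,0),)
```

```text
[ 0.5009 -0.2089  0.2005] [179.76  -0.26  -3.77] 0.048 0.0 [ 0.5 -0.2  0.1]
2477 ((499.7371520996094, -205.34246826171875), (33.82090377807617, 75.34905242919922), 86.64759826660156) [0.04  0.042 0.043]
at 30.875 [ 0.4995 -0.208   0.1976] [ 1.7991e+02 -3.0000e-02 -3.7700e+00]
(0.55, 0.39, 0.2, 0) [  1.11 -60.    -0.33] [ 0.1 -0.  -3.8]
```

The tap block is seated (top 0.042). Now the bench stop.

Call:
{"fn": "play_rows", "kwargs": {"claw": [4.8,4.8,4.8,4.8,4.8,4.8,4.8,4.8,4.8,4.8,4.8,4.8,4.8,4.8,4.8], "delta_pos": [[0.1,-6,-0.3],[0.2,-12,-0.3],[0.3,-18,-0.3],[0.4,-24,-0.3],[0.5,-30,-0.3],[0.6,-36,-0.3],[0.7,-42,-0.3],[0.8,-48,-0.3],[0.9,-54,-0.3],[1.1,-60,-0.3],[1.1,-60,-0.3],[1.1,-60,-0.3],[1.1,-60,-0.3],[1.1,-60,-0.3],[1.1,-60,-0.3]], "rot": [[0,0,-3.8],[0,0,-3.8],[0,0,-3.8],[0,0,-3.8],[0,0,-3.8],[0,0,-3.8],[0,0,-3.8],[0,0,-3.8],[0,0,-3.8],[0,0,-3.8],[0,0,-3.8],[0,0,-3.8],[0,0,-3.8],[0,0,-3.8],[0,0,-3.8]]}}

```text
clock: 32.75
eef_pos: [0.5492, 0.3899, 0.1993]
tcp_rot: [-3.14, 0.003, -0.001]
ft_force: [0.2, 0.2, 0.2]
finger_gap: 0.0478
grip_force: 0.0
```

Run:
```python
from h import *
lk(); grab("wrist"); box("wrist",.587,.391,(.05,.07),.05,.05); box("wrist",.587,.391,(.006,.014),.05,.05); box("wrist",.587,.391,(.02,.07),.05,.05)
go((.587,.3895,.004,0),)
```

```text
[0.5492 0.3899 0.1993] [-1.7994e+02  1.7000e-01 -5.0000e-02] 0.0478 0.0 [0.2 0.2 0.2]
134 ((587.1688232421875, 393.443359375), (11.010520935058594, 11.056543350219727), 89.77848052978516) [0.058 0.059 0.061]
1228 ((587.2169189453125, 393.2502136230469), (46.02168273925781, 45.330970764160156), 89.68645477294922) [0.007 0.009 0.01 ]
154 ((587.1688232421875, 393.443359375), (11.010520935058594, 11.056543350219727), 89.77848052978516) [0.03  0.059 0.061]
at 32.8 [0.5492 0.3901 0.1993] [-1.7993e+02  1.6000e-01 -3.0000e-02]
(0.587, 0.3895, 0.004, 0) [ 3.83  0.08 19.52] [-0.1  0.2 -0. ]
```

Call:
{"fn": "play_rows", "kwargs": {"claw": [4.8,4.8,4.8,4.8,4.8,4.8,4.8,4.8,0,0,0,0,0,0,0], "delta_pos": [[3.8,-0.1,3],[3.8,-0.1,8],[3.8,-0.1,13],[3.8,-0.1,17],[3.8,-0.1,18.7],[3.8,-0.1,19.6],[3.8,-0.1,19.6],[3.8,-0.1,19.6],[3.8,-0.1,19.6],[3.8,-0.1,19.6],[3.8,-0.1,19.6],[3.8,-0.1,19.6],[3.8,-0.1,19.6],[3.8,-0.1,19.6],[3.8,-0.1,19.6]], "rot": [[0,0,0],[0,0,0],[0,0,0],[0,0,0],[0,0,0],[0,0,0],[0,0,0],[0,0,0],[0,0,0],[0,0,0],[0,0,0],[0,0,0],[0,0,0],[0,0,0],[0,0,0]]}}

```text
clock: 34.67
eef_pos: [0.5862, 0.3918, 0.0028]
tcp_rot: [-3.141, 0.003, 0.0]
ft_force: [-0.5, -2.2, 1.2]
finger_gap: 0.0084
grip_force: 30.0
```

Run:
```python
from h import *
lk(); go((.492,-.305,.13,-3.7),)
```

```text
[0.5862 0.3918 0.0028] [-1.7996e+02  1.9000e-01  2.0000e-02] 0.0084 30.000627133995295 [-0.5 -2.2  1.2]
at 34.675 [0.5862 0.3918 0.0028] [-1.7996e+02  1.9000e-01  2.0000e-02]
(0.492, -0.305, 0.13, -3.7) [ -9.5   69.66 -12.74] [-0.   0.2  3.7]
```

Call:
{"fn": "play_rows", "kwargs": {"claw": [0,0,0,0,0,0,0,0,0,0,0,0,0,0,0,0,0,0,0,0], "delta_pos": [[0,0,-4],[0,0,-9],[0,0,-13],[-0.8,5,-13],[-1.6,11,-13],[-2.4,17,-13],[-3.2,23,-13],[-4,29,-13],[-4.8,35,-13],[-5.6,41,-13],[-6.4,47,-13],[-7.2,53,-13],[-8,58,-13],[-8.7,63,-13],[-9.2,67,-13],[-9.5,69.6,-13],[-9.5,69.6,-13],[-9.5,69.6,-13],[-9.5,69.6,-13],[-9.5,69.6,-13]], "rot": [[0,0,0],[0,0,0],[0,0,0],[0,0,1],[0,0,2],[0,0,3],[0,0,3.7],[0,0,3.7],[0,0,3.7],[0,0,3.7],[0,0,3.7],[0,0,3.7],[0,0,3.7],[0,0,3.7],[0,0,3.7],[0,0,3.7],[0,0,3.7],[0,0,3.7],[0,0,3.7],[0,0,3.7]]}}

```text
clock: 37.17
eef_pos: [0.4922, -0.3033, 0.1325]
tcp_rot: [-3.141, 0.003, -0.063]
ft_force: [0.6, -0.3, -2.6]
finger_gap: 0.0086
grip_force: 30.0
```

Run:
```python
from h import *
lk(); grab("wrist"); bays("wrist",amin=200); box("wrist",.492,-.304,(.132,.155),.05,.04); go((.4925,-.3055,.0115,-3.7),)
```

```text
[ 0.4922 -0.3033  0.1325] [-179.95    0.2    -3.6 ] 0.0086 30.00151813030243 [ 0.6 -0.3 -2.6]
bay [  94    2  217   93 2989] [ 608.4 -210.5] [181.   67.2] 86.7 0.0077 min [ 0.57  -0.302  0.005] max [ 0.637 -0.118  0.011]
bay [156  28  12  41 303] [ 611.5 -180.9] [ 6.5 29.8] 87.0 0.0077 min [ 0.596 -0.185  0.006] max [ 0.626 -0.177  0.01 ]
bay [ 46 114  85   8 539] [ 561.7 -107.4] [73.7  5.9] 86.4 0.0076 min [ 0.557 -0.144  0.006] max [ 0.565 -0.071  0.01 ]
bay [179 134  61  96 794] [ 497.1 -203.1] [47.8 89.7] 87.1 0.0076 min [ 0.451 -0.229  0.006] max [ 0.543 -0.181  0.011]
bay [ 286  150   70   54 2914] [ 497.  -302.3] [62.3 49.3] 86.5 0.0076 min [ 0.471 -0.333  0.005] max [ 0.522 -0.271  0.012]
3399 ((502.36474609375, -302.2457580566406), (46.52490997314453, 29.12350845336914), 85.80655670166016) [0.136 0.138 0.154]
at 37.225 [ 0.4922 -0.3035  0.1325] [-179.96    0.19   -3.61]
(0.4925, -0.3055, 0.0115, -3.7) [ 0.08  0.21 12.1 ] [-0.   0.2  0.1]
```

Call:
{"fn": "play_rows", "kwargs": {"claw": [0,0,0,0,0,0,0], "delta_pos": [[-0.2,-0.1,4],[-0.2,-0.1,8],[-0.2,-0.1,10],[-0.2,-0.1,11.4],[-0.2,-0.1,12.1],[-0.2,-0.1,12.1],[-0.2,-0.1,12.1]], "rot": [[0,0.2,0],[0,0.2,0],[0,0.2,0],[0,0.2,0],[0,0.2,0],[0,0.2,0],[0,0.2,0]]}}

```text
clock: 38.1
eef_pos: [0.4903, -0.3036, 0.0125]
tcp_rot: [3.141, -0.001, -0.064]
ft_force: [-0.1, -0.5, -1.6]
finger_gap: 0.0087
grip_force: 30.0
```

Call:
{"fn": "play_rows", "kwargs": {"claw": [3,3,3,3,3,3,3,3,3,3], "delta_pos": [[0,0,0],[0,0,0],[0,0,0],[0,0,-4],[0,0,-9],[0,0,-14],[-5,0,-19],[-10,0,-19],[-10,0,-19],[-10,0,-19]], "rot": [[0,0,0],[0,0,0],[0,0,0],[0,0,0],[0,0,0],[0,0,0],[0,0,0],[0,0,0],[0,0,0],[0,0,0]]}}

```text
clock: 39.35
eef_pos: [0.3902, -0.2971, 0.2019]
tcp_rot: [3.142, -0.001, -0.065]
ft_force: [0.4, -1.1, 0.4]
finger_gap: 0.03
grip_force: 0.0
```

Run:
```python
from h import *
lk(); p,d=grab("wrist"); grab("top"); bays("wrist")
box("wrist",.492,-.304,(.064,.075),.05,.04); box("wrist",.492,-.304,(.0155,.022),.03,.028)
box("top",.416,.379,(.025,.06),.08,.06); box("top",.597,.112,(.01,.03),.08,.06)
cv2.imwrite('pics/w10.png',p)
```

```text
[ 0.3902 -0.2971  0.2019] [ 1.80e+02 -7.00e-02 -3.71e+00] 0.03 0.0 [ 0.4 -1.1  0.4]
bay [204  18  45  97 758] [ 498.7 -203.3] [47.3 90.4] 86.4 0.0077 min [ 0.452 -0.229  0.005] max [ 0.543 -0.177  0.012]
bay [ 290   34   61   66 1288] [ 493.  -302.3] [61.2 61.4] 86.3 0.0077 min [ 0.462 -0.333  0.004] max [ 0.524 -0.271  0.012]
bay [ 99 109  70  21 608] [ 454.5 -100.9] [74.9 20.7] 87.0 0.0077 min [ 0.442 -0.138  0.004] max [ 0.463 -0.063  0.013]
168 ((491.0628662109375, -301.5779113769531), (11.010820388793945, 11.012375831604004), 40.090415954589844) [0.067 0.068 0.069]
1332 ((491.1395263671875, -301.5101318359375), (45.51319885253906, 44.89308166503906), 74.53128051757812) [0.016 0.017 0.019]
710 ((415.56927490234375, 378.12384033203125), (66.73416900634766, 97.95909881591797), 81.33123779296875) [0.034 0.04  0.048]
288 ((596.506103515625, 112.66839599609375), (92.19595336914062, 29.696605682373047), 7.18394660949707) [0.015 0.02  0.027]
```

View pics/w10.png

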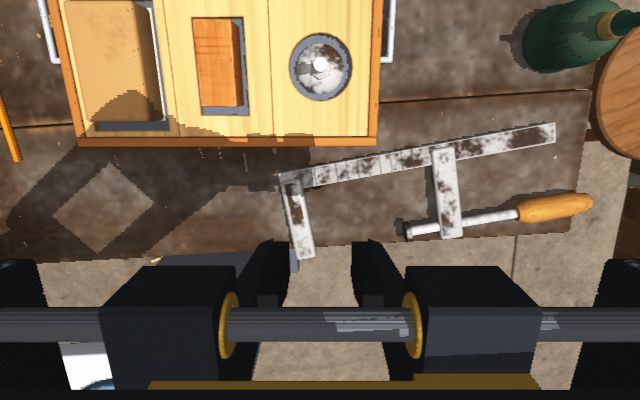

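The bench stop stands upright in its round bay (320,65), and the cork (115,60) and tap block (218,65) are flat in theirs. The burl and offcut haven't moved. Handing in.

```bash
python3 -c "
from station import hand_in; print(hand_in())"
```

```text
the job is handed in; nothing more can be done
None
```

I placed all four tools (plane, cork, tapping block and bench stop) upright and flat in their own recesses, left the burl block and pale offcut where they lay, and handed the job in at about 39 s; no verdict came back.

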